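Set a tripod leg: dial in its angle, hold it at its length and squeeze its cam lever shut

TASK

Set up the tripod leg: first turn the black dial until its pointer stands at the orange mark on the dial face. Then push the spring-loaded leg out by its cross wing until its red pointer stands at the orange mark on the white rule and, holding it there, squeeze the red cam lever, open until then, fully shut against the grey ear; never shut the lever away from the mark. Finish while still holding ear and lever pinched with the leg at its mark, as both spring back if let go, and leave the mug, bottle, notes and tape measure where they are.

Things in the scene. Friction and masses are not known exactly. Their poses are not given: they have to be found in the camera images.
- stand: fixed grey plate, 8 mm thick (x -62 to 50, y -345 to 65 mm in its frame), with a grey round hub, radius 55 mm, 50 mm high, at the origin. Origin on the table, on the dial's axis; z up; yaw within 0.35 rad of 0. The leg points along its -y (roughly to the robot's right); the white rule lies on its -x side (x -59 to -41 mm, top 16 mm up). It cannot move during the task
- dial (a joint): black dial's angle, rad, counterclockwise from above positive; at a its pointer looks along (-cos a, -sin a) in the stand's frame. Friction 0.06 N m; stays where left. A disc of radius 29 mm (top 60 mm up), on it a grip bar 50 mm long (along the pointer line), 14 mm thick, to 88 mm above the table; a white line marks the bar's pointer half
- dial_mark (a joint): angle of the orange mark on the white dial face, read like dial: the pointer stands at the mark when both are equal. Only painted, cannot be touched
- dial_pointer (a point): the dial's pointer tip, 38 mm from the dial's axis, 53 mm above the table
- dial_mark_tip (a point): the orange dial mark, 38 mm from the dial's axis, 53 mm above the table
- leg (a joint): how far the leg is drawn out along the stand's -y, m: 0 = in (start), at most 0.095. A spring pulls it in with 2 N at 0, 3.5 N at 0.075; friction 0.8 N. It carries a blue collar 26 mm thick (y -85 to -129 mm at 0, axis 32 mm up), on it the ear and lever, then the wing, an aluminium sleeve and a rubber foot (to y -255 mm)
- wing (a point): middle of the hub-side face of the blue cross wing, 66 mm above the table, at stand y -129 mm with the leg at 0. The wing is 84 mm wide (stand x -42 to 42 mm), 8 mm thick, 46 to 86 mm above the table; a finger standing beside the ear draws the leg out by pushing this face along the stand's -y
- length_mark (a joint): position of the orange mark on the white rule, read like leg: the leg's red pointer stands at the mark when both are equal. Only painted, cannot be touched
- leg_pointer (a point): tip of the leg's thin red pointer over the rule, at stand x -42 mm, y -133 mm (leg at 0), 20 mm above the table
- length_mark_tip (a point): the point of the orange length mark where the leg pointer must stand, 20 mm above the table
- ear_top (a point): centre of the top of the grey upright ear on the leg's collar, 88 mm above the table, at stand x 0, y -107 mm with the leg at 0. The ear is 14 mm thick (stand x -7 to 7 mm), 44 mm long (y -85 to -129 mm), 45 to 88 mm above the table
- lever (a joint): red cam lever's angle, rad: 0 = shut, flat on the ear; 0.42 = open (start). A spring opens it, about 3 N at the tip when shut. Hinge pin upright at stand x -10.5, y -89 mm (leg at 0); opening swings the tip out to -x. Open, the tip reaches stand x -28 mm; shut, ear and lever measure 21 mm together (x -14 to 7 mm)
- lever_tip (a point): middle of the red lever's free end, 68 mm above the table. The lever is a plate 7 mm thick, 36 mm long from the hinge pin to this end, 50 to 86 mm above the table; when shut it runs along the stand's -y
- coffee_mug: white coffee mug, a bystander to be left alone; origin at the centre of its underside
- correction: small brown dropper bottle, a bystander to be left alone; origin at the centre of its underside
- notes_yellow: block of yellow notes, a bystander to be left alone; origin at the centre of its underside
- tape_measure: yellow tape measure, a bystander to be left alone; origin at the centre of its underside

How it is judged:
On the way, in this order (a step that is already met when the one before it is completed fails the run):
1. the dial's pointer stands at the orange dial mark (within 4 mm) and the dial is at rest (distance between dial_pointer and dial_mark_tip below 0.004 m and velocity of joint dial between -0.1 and 0.1 rad/s), for 0.3 s.
2. the leg is held drawn out with its pointer at the length mark (within 4 mm), the lever still open (distance between leg_pointer and length_mark_tip below 0.004 m and value of joint lever above 0.25 rad), for 0.2 s.
At the end, for the whole second after the job is handed in: The dial pointer is within 4 mm of its mark, the leg pointer within 4 mm of the length mark, the lever shut (under 0.06 rad), and the fingers still pinch the ear and the lever with more than 3 N each (distance between dial_pointer and dial_mark_tip below 0.004 m and distance between leg_pointer and length_mark_tip below 0.004 m and value of joint lever below 0.06 rad and contact force between the fingers and lever_c0 above 3 N and contact force between the fingers and leg_c0 above 3 N); the arm keeps its last pose, push and grip.
It fails at once if the lever is shut (under 0.12 rad) while the leg's pointer is more than 7 mm from its mark (value of joint lever below 0.12 rad and distance between leg_pointer and length_mark_tip above 0.007 m).
It fails at once if the white coffee mug is moved by more than 20 mm (distance of coffee_mug from where it was at the start of the episode above 0.02 m).
It fails at once if the small brown dropper bottle is moved by more than 20 mm (distance of correction from where it was at the start of the episode above 0.02 m).
It fails at once if the block of yellow notes is moved by more than 20 mm (distance of notes_yellow from where it was at the start of the episode above 0.02 m).
It fails at once if the yellow tape measure is moved by more than 20 mm (distance of tape_measure from where it was at the start of the episode above 0.02 m).
It also fails if it takes over 45 s, if anything falls off the work surface, if the arm or the gripper's body presses on something with over 40 N, if the wrist force passes 120 N, or if a joint passes its speed limit or range.

ROBOT

A 6-joint arm with a two-finger parallel gripper is mounted at the origin on a cart in front of the work surface, level with it; the furniture and walls round the work are solid. World frame = base frame: x ahead of the robot, y to its left, z up, the work surface at z = 0. Lengths are in m, angles in rad, forces in N, time in s.
With the tool pointing down it reaches from about 0.325 to 0.925 m from the base axis. Payload 3.1 kg.
Tool frame: the origin (TCP) lies between the finger pads; the fingertips stand r.tip_extent ahead of it and the grasp point (between the pads) lies 8 mm behind it (r.tip_extent is the distance from the TCP to the fingertips, in m); z points along the fingers, y is the line along which they close (so a half turn about z gives the same grasp; the last joint's range is limited). The gripper opens to 85 mm and grips with 20 to 120 N. Pads are 22 mm wide; open, the fingers measure 114 mm over their backs; the gripper's body (76 mm by 85 mm) begins 54 mm behind the grasp point. The pads swing forward as they close: fully open they stand 13 mm farther back than shut.
Start: joints at [-1.443, 0.217, 1.613, -0, 1.311, -0.112], TCP at [0.148, -0.607, 0.242] pointing down, gripper open.
Joint ranges: [-2.75, 2.75], [-0.78, 2.1], [0.31, 2.55], [-1.13, 4.27], [0.13, 2.63], [-2.58, 2.58]. Speed limits (rad/s): [2.79, 2.79, 3.14, 3.14, 3.14, 3.14].

INTERFACE

Orientations are given as a unit quaternion [x, y, z, w].
In Python, from station import r gives the robot as it stands.
- The arm moves only by the tool move_arm, never from a script. Its argument "deltas" is a list of rows, each an object with "travel": the shift along the tool's x, y, z in mm, a list of three; "roll": the turn about the tool's z in rad. A call has 1 to 10 rows; each row is the pose to reach, as a shift and turn from the pose commanded when the call began, along the tool's axes at that moment; what a row does not reach only later rows make up. A row lasts 1/12 s, in which the tool goes at most 41.7 mm and 7.16 degrees, less where a joint would pass 70% of its speed; a pose out of reach is approached as far as the arm can. A call with a gripper value outside its range is refused whole. "claw" is the finger opening in mm, from 0 to 85.4, set as the call begins (left out, the last holds). The fingers move at their own pace and stop on an object; "grip_force" is the grip in N (left out, the last holds). Time passes only in rows, so rows that repeat a pose let the fingers close. It gives the time, the measured TCP pose, the force, the opening and the grip force at its end, in the units of the state.
- r.state(): the state, without advancing time (a new reading comes with each control period).
- r.read_camera(name): name is "side" or "top"; returns a dict with "color" (384x512x3 uint8, red, green, blue), "z_map" (384x512 float32, m along the optical axis (not along the pixel's ray), 0 where there is no reading), "fx", "fy", "cx", "cy" (pixels), "k1" (the pictures are not rectified: a ray, as slopes to the right and down, at radius r is drawn at 1 + k1 r^2 times it, then the intrinsics apply), "extrinsics" (4x4, takes a point from camera to world coordinates). Camera axes: x right, y up, looking along -z (the intrinsics and any distortion apply to the point x, -y, -z); pixel columns grow to the right and rows downward; lengths in m; the calibration is good to about 2 mm. A picture is of the moment at which its call begins.
- r.job_done(): hands the job in; it is judged then, once.
The state is a dict: "time_s": time; "qpos": joint angles; "joint_vel": joint speeds; "effort": joint torques, N m; "eef_pos": TCP position; "tcp_rot": TCP orientation; "force": force on the tool from outside, world axes, zero at the start; "wrist_torque": the same for the moment, N m; "width": finger opening in m; "finger_force": force on a finger pad.
Only numpy, scipy, OpenCV 4.12 (cv2) and the standard library are available. Lean on these libraries where they do the work, as an engineer would, in place of code of your own. Each camera call takes 0.05 s, during which the arm holds its last target. There are 200 camera calls.

## Working session

There is one attempt and no reset: what is moved stays moved. The work goes in short steps, Python scripts to look and compute and a tool call to move; the robot and the scene stay as the last step left them, time stands still between calls to the robot, and variables do not carry over. Pictures are saved under pics/ and viewed, at most 10 in all, crops included, and the job is handed in when it is done.

Besides the shell and the picture viewer there is one more tool, called after ">>>" as name([rows], argument=value, ...), one row to a line, values as JSON. move_arm: Moves the arm, as the interface text tells. Its arguments: {"type":"object","properties":{"deltas":{"type":"array","items":{"type":"object","properties":{"travel":{"type":"array","items":{"type":"number"}},"roll":{"type":"number"}}}},"claw":{"type":"number"},"grip_force":{"type":"number"}},"required":["deltas"]}

```bash
mkdir -p pics; cat > h.py <<'E'
import numpy as np,cv2
from station import r
def shot(n,name):
    c=r.read_camera(n); np.savez('/tmp/'+name+'.npz',**c); cv2.imwrite('pics/'+name+'.png',c['color'][:,:,::-1]); return c
def undis(c,u,v):
    xd=(np.asarray(u,float)-c['cx'])/c['fx']; yd=(np.asarray(v,float)-c['cy'])/c['fy']
    x,y=xd,yd
    for _ in range(10):
        s=1+c['k1']*(x*x+y*y); x,y=xd/s,yd/s
    return x,y
def onplane(c,u,v,z):
    x,y=undis(c,u,v); E=c['extrinsics']
    d=np.stack([x,-y,-np.ones_like(x)],-1)@E[:3,:3].T; o=E[:3,3]
    t=(z-o[2])/d[...,2]; return o+d*t[...,None]
def cloud(c):
    v,u=np.mgrid[0:384,0:512]; x,y=undis(c,u,v); z=c['z_map']
    return np.stack([x*z,-y*z,-z],-1)@c['extrinsics'][:3,:3].T+c['extrinsics'][:3,3]
E
python3 - <<'E'
from h import *
for n in('top','side'):
    c=shot(n,n+'0'); print(n,c['extrinsics'].round(3).tolist(),c['fx'],c['k1'])
s=r.state(); print(s,r.tip_extent)
a=cv2.imread('pics/top0.png');cv2.imwrite('pics/top0b.png',cv2.resize(a,(800,600)))
E
```

```text
top [[-0.019, 0.994, -0.107, 0.432], [-1.0, -0.018, 0.01, -0.004], [0.008, 0.107, 0.994, 1.301], [0.0, 0.0, 0.0, 1.0]] 381.5049464333257 -0.02856366674545343
side [[0.867, 0.205, -0.455, -0.155], [-0.499, 0.341, -0.797, -1.252], [-0.008, 0.917, 0.398, 0.729], [0.0, 0.0, 0.0, 1.0]] 432.6532138415289 0.04616257898655726
{'time_s': 0.1, 'qpos': array([-1.44320723e+00,  2.17655745e-01,  1.61479087e+00, -6.66989021e-06,
        1.31133445e+00, -1.12187002e-01]), 'joint_vel': array([ 0.00136446, -0.00050984, -0.00234452, -0.00156495, -0.00062503,
        0.00062057]), 'effort': array([-6.86439671e-05, -3.98074043e+01, -3.04969990e+01, -1.62747078e-04,
        4.20552213e-03,  1.21350801e-06]), 'eef_pos': array([ 0.14836302, -0.60638954,  0.24110412]), 'tcp_rot': array([ 9.92821334e-01,  1.19601842e-01, -1.16487315e-05, -1.09414841e-03]), 'force': array([-0.66495489,  0.51902064, -0.45069569]), 'wrist_torque': array([-0.02568545,  0.05191405,  0.05575646]), 'finger_force': 0.0, 'width': 0.08525724815595959} 0.011
```

View pics/top0b.png

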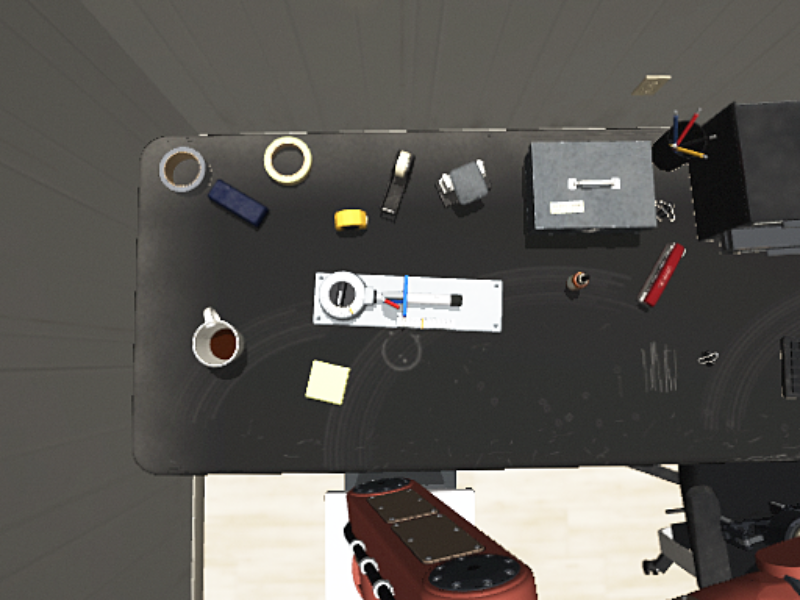

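View pics/side0.png

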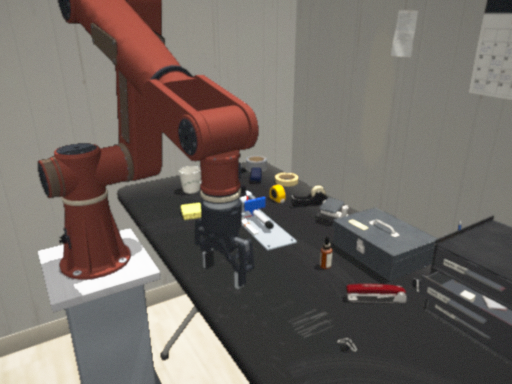

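The top view shows the stand centred near (408,300) of 800x600, with the hub at (343,296) and the leg pointing right. The side view shows the gripper in front of it. I'll zoom in on the stand and fit the plate pose.

```bash
python3 - <<'E'
from h import *
c=dict(np.load('/tmp/top0.npz')); im=c['color']
a=im[165:222,192:332,::-1]; cv2.imwrite('pics/crop0.png',cv2.resize(a,None,fx=5.7,fy=5.7,interpolation=cv2.INTER_CUBIC))
# plate: bright mask -> minAreaRect
m=(im[165:222,192:332].min(2)>110).astype(np.uint8); m=cv2.morphologyEx(m,cv2.MORPH_CLOSE,np.ones((9,9)))
cs,_=cv2.findContours(m,cv2.RETR_EXTERNAL,cv2.CHAIN_APPROX_NONE); k=max(cs,key=cv2.contourArea)[:,0]+[192,165]
P=onplane(c,k[:,0],k[:,1],.008)
rc=cv2.minAreaRect((P[:,:2]*1000).astype(np.float32)); print(rc,cv2.boxPoints(rc))
# hub: points by depth
C=cloud(c); H=C[...,2]; s=np.zeros(H.shape,bool); s[165:222,192:332]=1
s&=(H>.04)&(H<.056); q=C[s]; print(len(q)); 
for lo,hi in((.04,.056),(.056,.07),(.07,.1)):
    t=np.zeros(H.shape,bool); t[165:222,192:332]=1; t&=(H>lo)&(H<hi); v,u=np.nonzero(t); print(lo,len(u),u.min(),u.max(),v.min(),v.max(),C[t].min(0).round(3),C[t].max(0).round(3))
E
```

```text
((555.83837890625, -27.760116577148438), (409.7405090332031, 118.93391418457031), 86.4037857055664) [[ 483.63812 -228.49692]
 [ 602.3378  -235.957  ]
 [ 628.03864  172.97668]
 [ 509.33893  180.43677]]
740
0.04 740 204 295 173 203 [ 0.519 -0.141  0.04 ] [0.619 0.161 0.056]
0.056 162 206 256 175 201 [ 0.525 -0.011  0.056] [0.61  0.152 0.069]
0.07 235 215 260 176 201 [ 0.52  -0.025  0.071] [0.601 0.121 0.093]
```

View pics/crop0.png

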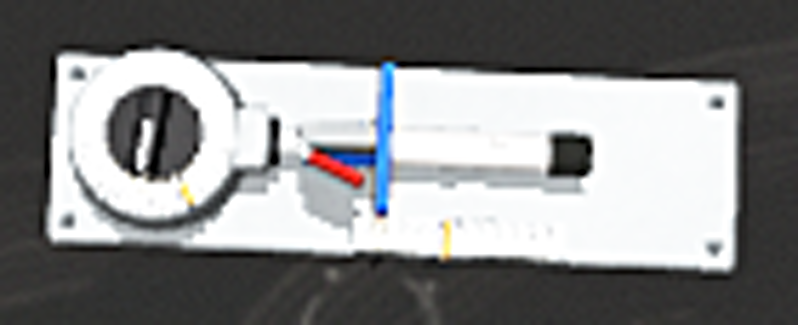

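The crop shows the dial bar with its white line running from (150,125) to (147,172), the orange dial mark at (187,195), the red lever from (312,157) to (360,182), the wing at x≈385 and the length mark at (446,240).

```bash
cat >> h.py <<'E'
YAW=-0.0627; O=np.array([.5672,.1118])
def loc(p):
    c_,s_=np.cos(YAW),np.sin(YAW); d=np.asarray(p)[...,:2]-O
    return np.stack([d[...,0]*c_+d[...,1]*s_,-d[...,0]*s_+d[...,1]*c_],-1)*1000
def wor(p):
    c_,s_=np.cos(YAW),np.sin(YAW); x,y=np.asarray(p,float)/1000; return O+[x*c_-y*s_,x*s_+y*c_]
E
python3 - <<'E'
from h import *
c=dict(np.load('/tmp/top0.npz')); im=c['color']
hs=cv2.cvtColor(im,cv2.COLOR_RGB2HSV).astype(int); H,S,V=hs[...,0],hs[...,1],hs[...,2]
sub=np.zeros(H.shape,bool); sub[165:222,192:332]=1
o=sub&(H>12)&(H<30)&(S>70)&(V>120)
v,u=np.nonzero(o)
for uu,vv in zip(u,v):
    z=.053 if uu<240 else .018
    L=loc(onplane(c,uu,vv,z)); print('or',uu,vv,S[vv,uu],L.round(1),(np.degrees(np.arctan2(-L[1],-L[0])).round(1) if uu<240 else ''))
C=cloud(c); m=sub&(C[...,2]>.046)&(C[...,2]<.055); L=loc(C[m]); L=L[L[:,1]>-70]
# hub rim circle from white disc contour at z .05
print('hub ext',L.min(0),L.max(0))
m=sub&(C[...,2]>.08)&(C[...,2]<.095); 
for l,z,vv in zip(loc(C[m]),C[m][:,2],V[m]): print(l.round(),z.round(3),vv,end='; ')
r_=sub&((H<8)|(H>172))&(S>120); v,u=np.nonzero(r_); print('\nred',loc(onplane(c,u,v,.086)).round(0).tolist())
b=sub&(H>100)&(H<125)&(S>150); v,u=np.nonzero(b); l=loc(onplane(c,u,v,.086)); print('blue',l.min(0),l.max(0),np.median(l,0))
E
```

```text
or 224 197 83 [-28.2 -19.6] 34.8
or 224 198 191 [-31.5 -19.8] 32.1
or 224 199 97 [-34.8 -20. ] 29.8
or 225 200 154 [-37.9 -23.4] 31.7
or 270 204 157 [ -42.2 -172.7] 
or 270 205 160 [ -45.6 -172.8] 
or 270 206 133 [ -49.  -172.9] 
or 270 207 129 [ -52.4 -173.1] 
or 270 208 125 [ -55.7 -173.2] 
or 270 209 132 [ -59.1 -173.3] 
hub ext [-45.71198739 -67.53954476] [51.57554797 48.93701303]
[  41. -131.] 0.089 255; [  42. -134.] 0.086 255; [  38. -131.] 0.088 255; [  39. -135.] 0.086 255; [  36. -131.] 0.082 255; [  35. -135.] 0.087 255; [26.  3.] 0.087 251; [26. -0.] 0.089 248; [26. -3.] 0.088 245; [27. -6.] 0.082 242; [  32. -128.] 0.088 225; [  32. -132.] 0.088 255; [  32. -135.] 0.089 254; [23.  3.] 0.085 69; [23. -0.] 0.088 62; [23. -7.] 0.085 63; [  29. -132.] 0.085 255; [  29. -135.] 0.087 253; [19.  3.] 0.087 42; [19. -1.] 0.09 54; [19. -4.] 0.089 78; [20. -7.] 0.089 45; [  25. -132.] 0.089 255; [  26. -135.] 0.087 252; [16.  6.] 0.085 53; [16.  2.] 0.092 58; [16. -1.] 0.088 71; [16. -4.] 0.089 95; [17. -7.] 0.084 43; [  22. -129.] 0.086 219; [  23. -132.] 0.083 255; [  22. -135.] 
[... 4326 characters left out ...]
0.088 255; [ -36. -131.] 0.087 255; [ -35. -134.] 0.085 255; [ -39. -131.] 0.084 248; [ -39. -135.] 0.087 235; 
red [[42.0, -141.0], [27.0, 55.0], [-8.0, -95.0], [-8.0, -98.0], [-12.0, -92.0], [-12.0, -95.0], [-11.0, -98.0], [-11.0, -101.0], [-15.0, -92.0], [-15.0, -95.0], [-15.0, -98.0], [-15.0, -102.0], [-14.0, -105.0], [-25.0, 55.0], [-18.0, -99.0], [-18.0, -102.0], [-18.0, -105.0], [-17.0, -108.0], [-17.0, -111.0], [-17.0, -114.0], [-21.0, -105.0], [-21.0, -108.0], [-21.0, -111.0], [-20.0, -115.0], [-20.0, -118.0], [-24.0, -112.0], [-24.0, -115.0], [-23.0, -118.0], [-23.0, -121.0], [-27.0, -118.0]]
blue [ -41.9367707  -137.59513379] [42.00870914 -5.56901663] [  -9.90462313 -131.44952482]
```

Dial turn is about +0.69 rad (−0.13 to 0.56), and the length mark is at about 0.040. First I'll travel to above the dial.

>>> move_arm([
  {"travel": [28,-29,0]},
  {"travel": [56,-58,0]},
  {"travel": [84,-87,0]},
  {"travel": [112,-116,0]},
  {"travel": [140,-145,0]},
  {"travel": [168,-174,0]},
  {"travel": [196,-203,0]},
  {"travel": [224,-232,0]},
  {"travel": [252,-261,0]},
  {"travel": [280,-290,0]},
], claw=45, grip_force=30)

```text
schema error: expected keys travel, roll
```

>>> move_arm([
  {"travel": [28,-29,0],"roll": 0.1},
  {"travel": [56,-58,0],"roll": 0.2},
  {"travel": [84,-87,0],"roll": 0.3},
  {"travel": [112,-116,0],"roll": 0.43},
  {"travel": [140,-145,0],"roll": 0.43},
  {"travel": [168,-174,0],"roll": 0.43},
  {"travel": [196,-203,0],"roll": 0.43},
  {"travel": [224,-232,0],"roll": 0.43},
  {"travel": [252,-261,0],"roll": 0.43},
  {"travel": [280,-290,0],"roll": 0.43},
])

```text
time_s: 0.93
eef_pos: [0.3518, -0.2569, 0.242]
tcp_rot: [0.995, -0.095, -0.0, -0.0]
force: [0.8, -1.5, 0.1]
width: 0.0856
finger_force: 0.0
```

```bash
cat >> h.py <<'E'
def tool():
    s=r.state(); q=s['tcp_rot']; return s,2*np.arctan2(q[1],q[0])
def go(x,y,z,th):  # stand-local mm x,y ; world z mm; world tool-x angle -> deltas
    s,t=tool(); p=s['eef_pos']*1000; d=np.array([*(wor([x,y])*1000),z])-p
    print('t',s['time_s'].round(2),'pos loc',loc(s['eef_pos']).round(1),'z',p[2].round(1),'th',round(t,3),'w',s['width'].round(4),'F',s['force'].round(1),'ff',round(float(s['finger_force']),1))
    print('travel',np.round([d[0]*np.cos(t)+d[1]*np.sin(t),d[0]*np.sin(t)-d[1]*np.cos(t),-d[2]],1),'roll',round(t-th,3))
E
python3 -c "
from h import *
go(0,0,75,-.19)"
```

```text
Traceback (most recent call last):
  File "h.py", line 28, in go
    print('t',s['time_s'].round(2),'pos loc',loc(s['eef_pos']).round(1),'z',p[2].round(1),'th',round(t,3),'w',s['width'].round(4),'F',s['force'].round(1),'ff',round(float(s['finger_force']),1))
              ^^^^^^^^^^^^^^^^^
AttributeError: 'float' object has no attribute 'round'
```

```bash
sed -i "s/s\['time_s'\].round(2)/round(s['time_s'],2)/; s/s\['width'\].round(4)/round(s['width'],4)/" h.py
python3 -c "
from h import *
go(0,0,130,-.19)"
```

```text
t 0.93 pos loc [-191.8 -381.5] z 242.0 th -0.191 w 0.0856 F [ 0.8 -1.5  0.1] ff 0.0
travel [ 141.6 -402.8  112. ] roll -0.001
```

>>> move_arm([
  {"travel": [13,-37,0],"roll": 0},
  {"travel": [26,-74,0],"roll": 0},
  {"travel": [39,-111,0],"roll": 0},
  {"travel": [52,-148,0],"roll": 0},
  {"travel": [65,-185,0],"roll": 0},
  {"travel": [78,-222,0],"roll": 0},
  {"travel": [91,-259,0],"roll": 0},
  {"travel": [104,-296,0],"roll": 0},
  {"travel": [117,-333,20],"roll": 0},
  {"travel": [130,-370,40],"roll": 0},
], claw=45, grip_force=30)

```text
time_s: 1.77
eef_pos: [0.5488, 0.0783, 0.2053]
tcp_rot: [0.996, -0.095, 0.002, -0.0]
force: [0.5, 0.3, 0.4]
width: 0.045
finger_force: 0.0
```

>>> move_arm([
  {"travel": [12,-33,24],"roll": 0},
  {"travel": [12,-33,48],"roll": 0},
  {"travel": [12,-33,72],"roll": 0},
  {"travel": [12,-33,72],"roll": 0},
])

```text
time_s: 2.1
eef_pos: [0.5602, 0.1069, 0.1259]
tcp_rot: [0.996, -0.094, -0.006, 0.001]
force: [-2.2, 0.0, 0.2]
width: 0.0449
finger_force: 0.0
```

```bash
python3 -c "
from h import *
go(0,0,75,-.19)
c=shot('side','side1');cv2.imwrite('pics/side1c.png',cv2.resize(c['color'][150:270,180:330,::-1],None,fx=4.5,fy=4.5,interpolation=cv2.INTER_CUBIC))"
```

```text
t 2.1 pos loc [-6.7 -5.4] z 125.9 th -0.189 w 0.0449 F [-2.2  0.   0.2] ff 0.0
travel [ 6.  -6.2 50.9] roll 0.001
```

View pics/side1c.png

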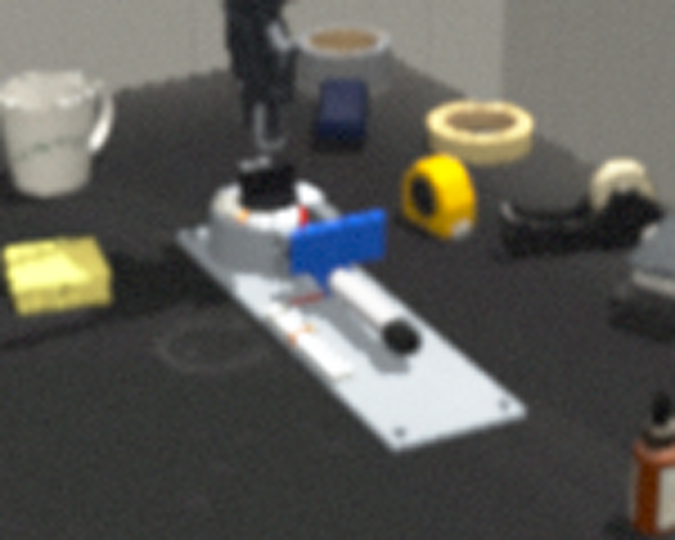

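The side view shows the fingers above and behind the dial, the red leg pointer at (305,298) and the orange length mark near (295,335). I'll let it settle, then read again.

>>> move_arm([
  {"travel": [0,0,0],"roll": 0},
  {"travel": [0,0,0],"roll": 0},
  {"travel": [0,0,0],"roll": 0},
])

```text
time_s: 2.4
eef_pos: [0.5667, 0.106, 0.1349]
tcp_rot: [0.995, -0.095, 0.002, -0.0]
force: [0.1, 0.1, 0.3]
width: 0.0451
finger_force: 0.0
```

```bash
python3 -c "
from h import *
go(0,0,75,-.19)"
```

```text
t 2.4 pos loc [-0.2 -5.8] z 134.9 th -0.191 w 0.0451 F [0.1 0.1 0.3] ff 0.0
travel [-0.6 -5.8 59.9] roll -0.001
```

>>> move_arm([
  {"travel": [0,-6,15],"roll": 0},
  {"travel": [0,-6,30],"roll": 0},
  {"travel": [0,-6,45],"roll": 0},
  {"travel": [0,-6,60],"roll": 0},
  {"travel": [0,-6,60],"roll": 0},
  {"travel": [0,-6,60],"roll": 0},
  {"travel": [0,-6,60],"roll": 0},
])

```text
time_s: 2.98
eef_pos: [0.5675, 0.1121, 0.0742]
tcp_rot: [0.995, -0.095, 0.001, -0.0]
force: [0.7, -0.3, -0.6]
width: 0.045
finger_force: 0.0
```

>>> move_arm([
  {"travel": [0,0,0],"roll": 0},
  {"travel": [0,0,0],"roll": 0},
  {"travel": [0,0,0],"roll": 0},
  {"travel": [0,0,0],"roll": 0},
  {"travel": [0,0,0],"roll": 0},
], claw=5)

```text
time_s: 3.4
eef_pos: [0.5677, 0.1138, 0.0741]
tcp_rot: [0.995, -0.095, 0.002, -0.002]
force: [1.7, 5.5, 3.4]
width: 0.0135
finger_force: 34.0
```

```bash
python3 -c "
from h import *
go(0,0,75,-.19)"
```

```text
t 3.4 pos loc [0.3 2. ] z 74.1 th -0.191 w 0.0135 F [1.7 5.5 3.4] ff 34.0
travel [-0.1  2.1 -0.9] roll -0.001
```

>>> move_arm([
  {"travel": [0,-1,0],"roll": -0.08},
  {"travel": [0,-1,0],"roll": -0.16},
  {"travel": [0,-1,0],"roll": -0.24},
  {"travel": [0,-1,0],"roll": -0.32},
  {"travel": [0,-1,0],"roll": -0.4},
  {"travel": [0,-1,0],"roll": -0.48},
  {"travel": [0,-1,0],"roll": -0.56},
  {"travel": [0,-1,0],"roll": -0.64},
  {"travel": [0,-1,0],"roll": -0.7},
  {"travel": [0,-1,0],"roll": -0.7},
])

```text
time_s: 4.23
eef_pos: [0.5679, 0.1125, 0.0741]
tcp_rot: [0.968, 0.253, 0.001, 0.001]
force: [0.4, -2.2, 4.8]
width: 0.0135
finger_force: 34.3
```

>>> move_arm([
  {"travel": [0,0,0],"roll": 0},
  {"travel": [0,0,0],"roll": 0},
  {"travel": [0,0,0],"roll": 0},
  {"travel": [0,0,0],"roll": 0},
])

```text
time_s: 4.57
eef_pos: [0.5679, 0.1125, 0.0741]
tcp_rot: [0.968, 0.252, 0.001, 0.001]
force: [0.3, -2.3, 5.8]
width: 0.0134
finger_force: 34.4
```

```bash
python3 -c "
from h import *
go(0,0,75,.496)"
```

```text
t 4.57 pos loc [0.7 0.8] z 74.1 th 0.508 w 0.0134 F [ 0.3 -2.3  5.8] ff 34.4
travel [-1.   0.3 -0.9] roll 0.012
```

Open to release (the lever stage needs 62 mm), then lift straight up and look at the dial.

>>> move_arm([
  {"travel": [0,0,0],"roll": 0},
  {"travel": [0,0,0],"roll": 0},
  {"travel": [0,0,0],"roll": 0},
  {"travel": [0,0,-15],"roll": 0},
  {"travel": [0,0,-35],"roll": 0},
  {"travel": [0,0,-60],"roll": 0},
  {"travel": [0,0,-80],"roll": 0},
], claw=62)

```text
time_s: 5.15
eef_pos: [0.5659, 0.1134, 0.1529]
tcp_rot: [0.968, 0.252, -0.001, -0.0]
force: [0.4, -0.4, -0.2]
width: 0.0621
finger_force: 0.0
```

>>> move_arm([
  {"travel": [-21,35,0],"roll": -0.1},
  {"travel": [-42,70,0],"roll": -0.2},
  {"travel": [-60,100,0],"roll": -0.3},
  {"travel": [-60,100,0],"roll": -0.4},
  {"travel": [-60,100,0],"roll": -0.5},
  {"travel": [-60,100,0],"roll": -0.6},
  {"travel": [-60,100,0],"roll": -0.7},
  {"travel": [-60,100,0],"roll": -0.8},
  {"travel": [-60,100,0],"roll": -0.9},
  {"travel": [-60,100,0],"roll": -1.0},
])

```text
time_s: 5.98
eef_pos: [0.5622, -0.0031, 0.1517]
tcp_rot: [0.727, 0.687, -0.0, -0.001]
force: [0.6, -0.4, 0.5]
width: 0.0619
finger_force: 0.0
```

```bash
python3 -c "
from h import *
go(-3.5,-112,66,1.508)
c=shot('top','top2');go(-3.5,-112,66,1.508)
cv2.imwrite('pics/top2c.png',cv2.resize(c['color'][165:222,192:292,::-1],None,fx=7,fy=7,interpolation=cv2.INTER_CUBIC))"
```

```text
t 5.98 pos loc [   2.2 -115. ] z 151.7 th 1.514 w 0.0619 F [ 0.6 -0.4  0.5] ff 0.0
travel [ 3.1 -5.7 85.7] roll 0.006
t 6.03 pos loc [   2.3 -115. ] z 151.7 th 1.517 w 0.0623 F [-0.5 -0.1 -0.3] ff 0.0
travel [ 3.1 -5.7 85.7] roll 0.009
```

View pics/top2c.png

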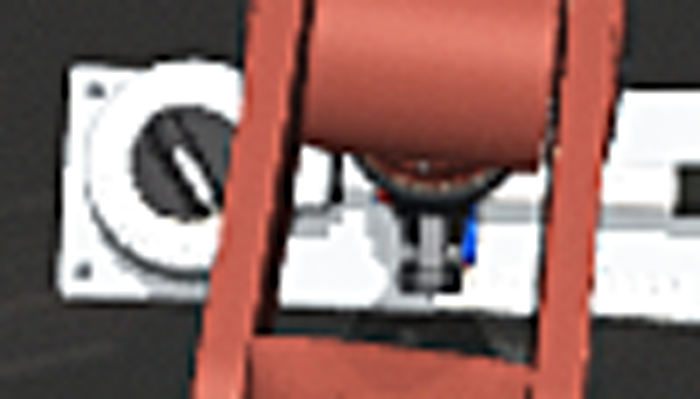

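The view shows the dial bar with its white line from (178,150) to (207,200); the arm hides the mark. I'll measure the angle numerically and refine both marks by centroid.

```bash
python3 - <<'E'
from h import *
def wl(name):
    c=dict(np.load('/tmp/%s.npz'%name)); C=cloud(c); V=c['color'].max(2).astype(float)
    s=np.zeros(V.shape,bool); s[165:222,192:240]=1
    v,u=np.nonzero(s); L=loc(onplane(c,u,v,.088)); val=V[v,u]
    k=(np.hypot(*L.T)<22); L=L[k];val=val[k]
    w=np.clip(val-110,0,None); m=(L*w[:,None]).sum(0)/w.sum(); Q=((L-m)*w[:,None]).T@(L-m)
    e=np.linalg.eigh(Q)[1][:,1]; e*=np.sign(-e[0]); print(name,'mid',m.round(1),'angle line',np.arctan2(-e[1],-e[0]).round(3))
    print('from centre',np.arctan2(-m[1],-m[0]).round(3))
wl('top0'); wl('top2')
c=dict(np.load('/tmp/top0.npz')); im=c['color'].astype(float); y=np.clip(np.minimum(im[...,0],im[...,1])-im[...,2]-12,0,None)
for (u0,u1,v0,v1,z) in((220,230,193,204,.053),(264,277,202,211,.018)):
    v,u=np.mgrid[v0:v1,u0:u1]; w=y[v0:v1,u0:u1]; L=loc(onplane(c,u,v,z)); m=(L*w[...,None]).sum((0,1))/w.sum(); print(m.round(1),np.arctan2(-m[1],-m[0]).round(3),w.sum())
# hub centre from white circle at z=.05
H=cv2.cvtColor(c['color'],cv2.COLOR_RGB2GRAY)
E
```

```text
top0 mid [-8.1  1.2] angle line -0.13
from centre -0.146
top2 mid [-7.2 -5.4] angle line 0.619
from centre 0.645
[-33.3 -21.1] 0.564 479.0
[ -50.9 -172.8] 1.284 707.0
```

```bash
python3 - <<'E'
from h import *
c=shot('side','side2')
a=c['color'][180:240,215:305,::-1]; cv2.imwrite('pics/side2c.png',cv2.resize(a,None,fx=8,fy=8,interpolation=cv2.INTER_CUBIC))
def proj(x,y,z):
    p=np.linalg.inv(c['extrinsics'])@[*wor([x,y]),z,1]; X,Y=p[0]/-p[2],-p[1]/-p[2]; s=1+c['k1']*(X*X+Y*Y)
    return np.array([(X*s*c['fx']+c['cx']-215)*8,(Y*s*c['fy']+c['cy']-180)*8]).round()
for a in(.5,.564,.62):print(a,proj(-38*np.cos(a),-38*np.sin(a),.053),proj(-25*np.cos(a),-25*np.sin(a),.088))
print(proj(0,0,.088),proj(-42,-133,.02),proj(-42,-173,.02))
E
```

```text
0.5 [144. 142.] [158.  66.]
0.564 [148. 143.] [161.  67.]
0.62 [152. 144.] [163.  67.]
[189.  49.] [231. 304.] [270. 340.]
```

View pics/side2c.png

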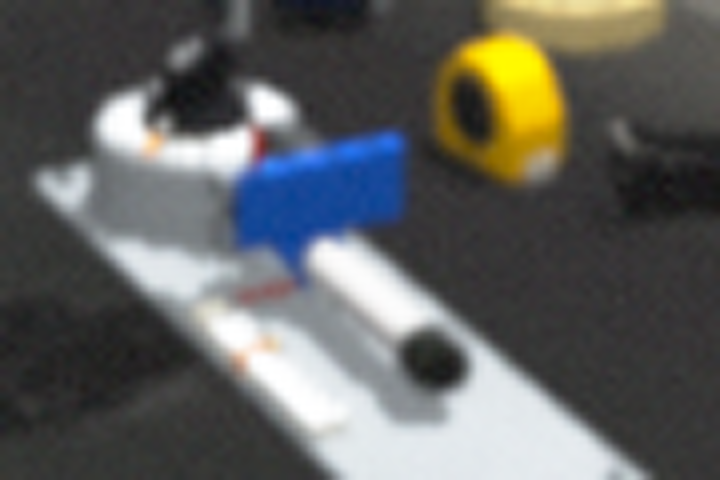

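The side view puts the orange dial mark at (152,142), in line with the pointer half, the red leg pointer tip at (238,298) and the length mark tip at (268,344). I'll move the arm aside and compare dial and mark in one top picture.

>>> move_arm([
  {"travel": [-35,0,0],"roll": 0},
  {"travel": [-70,0,0],"roll": 0},
  {"travel": [-105,0,0],"roll": 0},
  {"travel": [-105,0,0],"roll": 0},
  {"travel": [-105,0,0],"roll": 0},
])

```text
time_s: 6.5
eef_pos: [0.5562, -0.1097, 0.1522]
tcp_rot: [0.73, 0.683, 0.0, -0.0]
force: [0.3, 1.2, -0.3]
width: 0.0624
finger_force: 0.0
```

```bash
python3 - <<'E'
from h import *
c=shot('top','top3')
a=c['color'][165:210,195:250,::-1]; cv2.imwrite('pics/top3c.png',cv2.resize(a,None,fx=12,fy=12,interpolation=cv2.INTER_CUBIC))
def proj(x,y,z):
    p=np.linalg.inv(c['extrinsics'])@[*wor([x,y]),z,1]; X,Y=p[0]/-p[2],-p[1]/-p[2]; s=1+c['k1']*(X*X+Y*Y)
    return np.array([(X*s*c['fx']+c['cx']-195)*12,(Y*s*c['fy']+c['cy']-165)*12]).round()
for a in(.5,.564,.62):print(a,proj(-38*np.cos(a),-38*np.sin(a),.053),proj(-25*np.cos(a),-25*np.sin(a),.088))
print(proj(0,0,.088),proj(0,0,.05))
im=c['color'].astype(float); y=np.clip(np.minimum(im[...,0],im[...,1])-im[...,2]-12,0,None)
v,u=np.mgrid[193:204,220:230]; w=y[193:204,220:230]; L=loc(onplane(c,u,v,.053)); m=(L*w[...,None]).sum((0,1))/w.sum(); print(m.round(1),np.arctan2(-m[1],-m[0]).round(3),w.sum())
go(-3.5,-112,66,1.508)
E
```

```text
0.5 [342. 402.] [310. 348.]
0.564 [350. 398.] [315. 345.]
0.62 [356. 394.] [320. 343.]
[270. 264.] [283. 279.]
[-33.1 -21. ] 0.565 493.0
t 6.55 pos loc [   2.7 -220.5] z 152.1 th 1.506 w 0.0623 F [-0.5 -0.2 -0.2] ff 0.0
travel [108.5  -6.4  86.1] roll -0.002
```

View pics/top3c.png

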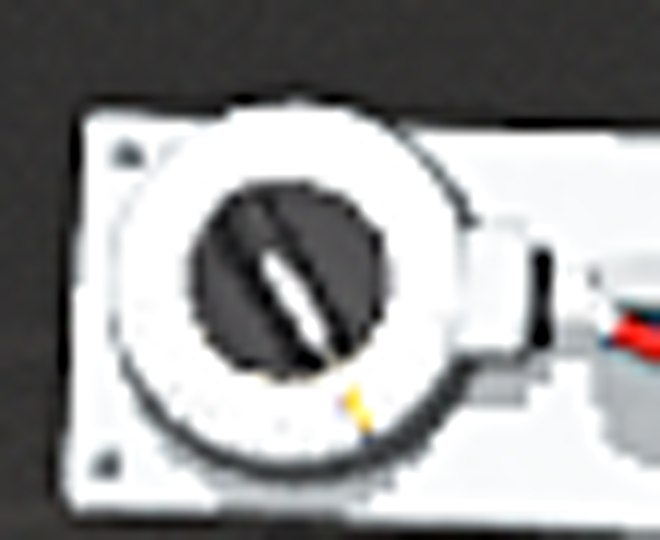

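The dial line (268,255)→(325,348) points at the orange mark (359,411) within about 1 mm, so the dial is done. Next is the leg: move above the ear and descend.

>>> move_arm([
  {"travel": [36,-2,0],"roll": 0},
  {"travel": [72,-4,0],"roll": 0},
  {"travel": [108,-6,0],"roll": 0},
  {"travel": [108,-6,0],"roll": 0},
  {"travel": [108,-6,0],"roll": 0},
  {"travel": [108,-6,20],"roll": 0},
  {"travel": [108,-6,40],"roll": 0},
  {"travel": [108,-6,40],"roll": 0},
], claw=68)

```text
time_s: 7.22
eef_pos: [0.5536, 0.0004, 0.1084]
tcp_rot: [0.728, 0.685, -0.003, -0.003]
force: [-1.6, 0.0, -1.5]
width: 0.0678
finger_force: 0.0
```

```bash
python3 - <<'E'
from h import *
c=shot('side','side4')
cv2.imwrite('pics/side4c.png',cv2.resize(c['color'][170:240,215:305,::-1],None,fx=8,fy=8,interpolation=cv2.INTER_CUBIC))
go(-3,-112,66,1.508)
E
```

```text
t 7.27 pos loc [  -5.6 -112.2] z 110.0 th 1.509 w 0.0679 F [-0.6  0.5  0.7] ff 0.0
travel [ 0.2  2.6 44. ] roll 0.001
```

View pics/side4c.png

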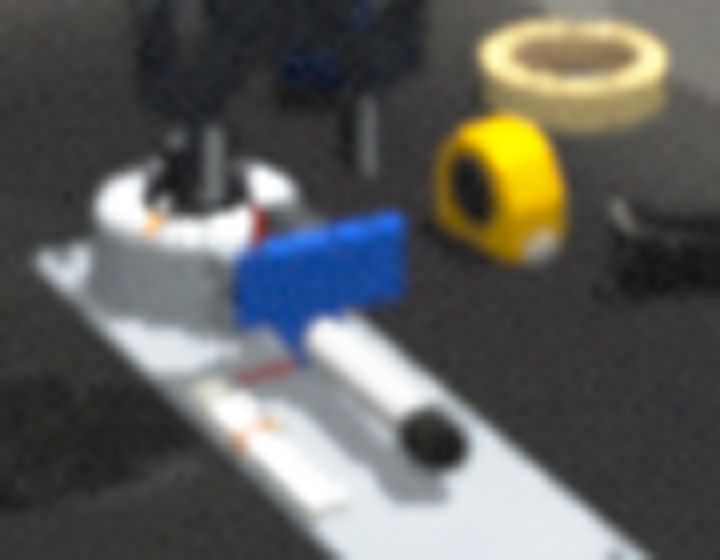

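The side view shows the fingers at (215,190) and (365,165), straddling the ear and lever on the hub side of the wing. I'll descend.

>>> move_arm([
  {"travel": [0,1,0],"roll": 0},
  {"travel": [0,1,10],"roll": 0},
  {"travel": [0,1,20],"roll": 0},
  {"travel": [0,1,32],"roll": 0},
  {"travel": [0,1,44],"roll": 0},
  {"travel": [0,1,44],"roll": 0},
  {"travel": [0,1,44],"roll": 0},
])

```text
time_s: 7.85
eef_pos: [0.5566, 0.0001, 0.0667]
tcp_rot: [0.728, 0.685, -0.001, -0.001]
force: [-0.1, -0.6, 0.5]
width: 0.0679
finger_force: 0.0
```

```bash
python3 - <<'E'
from h import *
go(-3,-158,66,1.508)
E
```

```text
t 7.85 pos loc [  -3.6 -112.2] z 66.7 th 1.51 w 0.0679 F [-0.1 -0.6  0.5] ff 0.0
travel [-45.8   0.5   0.7] roll 0.002
```

>>> move_arm([
  {"travel": [-6,0,0],"roll": 0},
  {"travel": [-14,0,0],"roll": 0},
  {"travel": [-22,0,0],"roll": 0},
  {"travel": [-30,0,0],"roll": 0},
  {"travel": [-38,0,0],"roll": 0},
  {"travel": [-43,0,0],"roll": 0},
  {"travel": [-45,0,0],"roll": 0},
  {"travel": [-45,0,0],"roll": 0},
  {"travel": [-45,0,0],"roll": 0},
])

```text
time_s: 8.6
eef_pos: [0.5553, -0.0456, 0.0688]
tcp_rot: [0.728, 0.685, -0.0, 0.0]
force: [0.7, 2.7, -2.2]
width: 0.0684
finger_force: 1.0
```

```bash
python3 - <<'E'
from h import *
c=shot('side','side5')
cv2.imwrite('pics/side5c.png',cv2.resize(c['color'][175:245,215:305,::-1],None,fx=8,fy=8,interpolation=cv2.INTER_CUBIC))
go(-3,-158,66,1.508)
t=shot('top','top5'); im=t['color']; hs=cv2.cvtColor(im,cv2.COLOR_RGB2HSV).astype(int); 
sub=np.zeros(im.shape[:2],bool); sub[165:222,240:332]=1
b=sub&(hs[...,0]>100)&(hs[...,0]<125)&(hs[...,1]>150); v,u=np.nonzero(b); l=loc(onplane(t,u,v,.086)); print('blue',len(l),np.median(l,0))
E
```

```text
t 8.65 pos loc [  -2.  -157.6] z 68.8 th 1.51 w 0.0682 F [-1.5  1.9 -0.5] ff 1.0
travel [-0.4 -1.   2.8] roll 0.002
blue 10 [ -36.98936138 -171.51172285]
```

View pics/side5c.png

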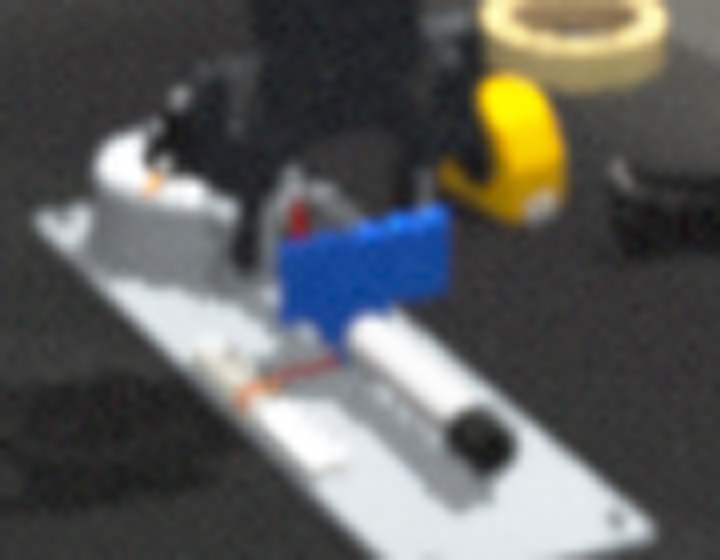

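The side view shows the red pointer (278,380) in line with the orange mark (240,400)–(268,385), and the red lever (300,215) is still open. The wing has moved 40 mm. I'll hold and nudge the centring, then squeeze.

>>> move_arm([
  {"travel": [0,-0.5,1],"roll": 0},
  {"travel": [0,-1,2],"roll": 0},
  {"travel": [0,-1,2],"roll": 0},
  {"travel": [0,-1,2],"roll": 0},
  {"travel": [0,-1,2],"roll": 0},
])

```text
time_s: 9.12
eef_pos: [0.5552, -0.045, 0.0671]
tcp_rot: [0.728, 0.685, 0.001, 0.001]
force: [1.3, 1.2, 1.1]
width: 0.0682
finger_force: 1.0
```

>>> move_arm([
  {"travel": [0,0,0],"roll": 0},
  {"travel": [0,0,0],"roll": 0},
  {"travel": [0,0,0],"roll": 0},
  {"travel": [0,0,0],"roll": 0},
  {"travel": [0,0,0],"roll": 0},
  {"travel": [0,0,0],"roll": 0},
  {"travel": [0,0,0],"roll": 0},
  {"travel": [0,0,0],"roll": 0},
], claw=10, grip_force=40)

```text
time_s: 9.78
eef_pos: [0.5567, -0.0449, 0.0665]
tcp_rot: [0.728, 0.685, 0.002, 0.002]
force: [8.5, 3.2, -6.3]
width: 0.0199
finger_force: 44.6
```

```bash
python3 - <<'E'
from h import *
c=shot('side','side6')
cv2.imwrite('pics/side6c.png',cv2.resize(c['color'][175:245,215:305,::-1],None,fx=8,fy=8,interpolation=cv2.INTER_CUBIC))
go(-3,-158,66,1.508)
E
```

```text
t 9.83 pos loc [  -0.6 -157. ] z 66.4 th 1.51 w 0.0194 F [ 7.3  2.3 -4.5] ff 44.6
travel [-1.  -2.4  0.4] roll 0.002
```

View pics/side6c.png

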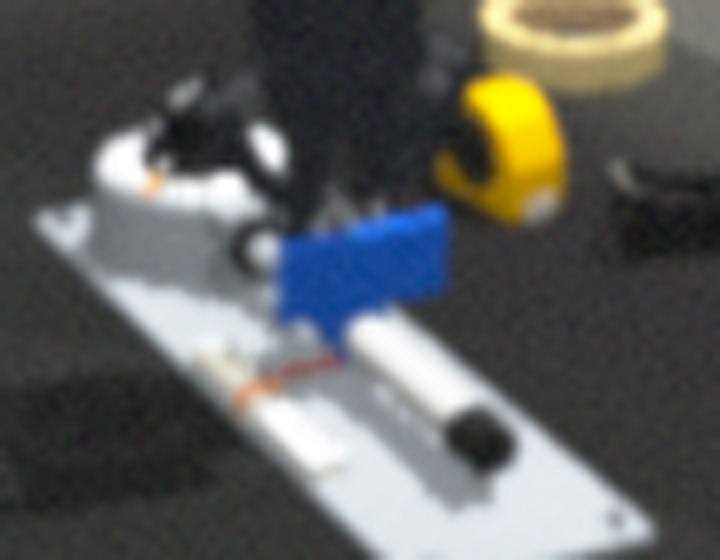

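The pointer (335,362)→(278,380) still meets the mark, and the opening of 19.9 mm means the lever is shut on the ear. I'll let it settle and hand in.

>>> move_arm([
  {"travel": [0,0,0],"roll": 0},
  {"travel": [0,0,0],"roll": 0},
  {"travel": [0,0,0],"roll": 0},
  {"travel": [0,0,0],"roll": 0},
])

```text
time_s: 10.17
eef_pos: [0.5567, -0.0449, 0.0664]
tcp_rot: [0.728, 0.685, 0.002, 0.002]
force: [7.3, 2.3, -6.0]
width: 0.0192
finger_force: 44.6
```

```bash
python3 - <<'E'
from h import *
go(-3,-158,66,1.508)
print(r.job_done())
E
```

```text
t 10.17 pos loc [  -0.6 -157.1] z 66.4 th 1.51 w 0.0192 F [ 7.3  2.3 -6. ] ff 44.6
travel [-0.9 -2.4  0.4] roll 0.002
the job is handed in; nothing more can be done
None
```

I handed the job in at about 10 s with the dial about 1 mm off its mark, the leg about 1 mm off its own, and the lever pinched shut on the ear at about 45 N; these are my own readings, and no verdict came back.

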